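# Put the canisters back in their fitted trays

## Task

The counter has been wiped down: put the sugar canister, the clear cracker tub, the tea tin and the salt crock back, each upright and sitting flat inside the wooden tray that fits its own shape and size (large round, oblong, square, small round). Leave the pepper shaker and the measuring spoons where they are, and let go of everything.

Things in the scene. Friction and masses are not known exactly. Their poses are not given: they have to be found in the camera images.
- canister_mid (a point): White plastic sugar canister with a flat grey flip-top lid, shut: an upright round cylinder 66 mm across and 105 mm high, straight-sided, 0.2 to 0.45 kg; belongs in the large round tray. Origin at its centre, half-way up, z up. It stands loose on the counter at the start.
- tub_mid (a point): Small closed clear plastic storage tub of crackers with a white lid: a straight-sided oblong 100 mm (its x) by 60 mm (its y), 55 mm high, 0.15 to 0.31 kg; belongs in the oblong tray, long side along long side. Origin at its centre, half-way up, z up. x along the long side. It stands loose on the counter at the start.
- tin_mid (a point): Aluminium tea tin, shut, straight-sided and square, 58 mm by 58 mm and 85 mm high, 0.16 to 0.34 kg; belongs in the square tray. Origin at its centre, half-way up, z up. x and y along its sides. It stands loose on the counter at the start.
- crock_mid (a point): Small brown glazed ceramic salt crock with its lid on: an upright round cylinder 46 mm across and 55 mm high, 0.12 to 0.26 kg; belongs in the small round tray. Origin at its centre, half-way up, z up. It stands loose on the counter at the start.
- tray_large_round: Shallow plain wooden tray, fixed to the counter, round, recess 82 mm across inside, 90 mm outside. Floor 4 mm thick, rim 12 mm high overall and 4 mm thick. Origin: centre of its underside, on the counter top (z = 0).
- tray_oblong: Shallow plain wooden tray, fixed to the counter, oblong, recess 116 mm (its x) by 76 mm (its y) inside, 124 by 84 mm outside. Floor 4 mm thick, rim 12 mm high overall and 4 mm thick. Origin: centre of its underside, on the counter top (z = 0); x along the long side.
- tray_square: Shallow plain wooden tray, fixed to the counter, square, recess 74 by 74 mm inside, 82 by 82 mm outside. Floor 4 mm thick, rim 12 mm high overall and 4 mm thick. Origin: centre of its underside, on the counter top (z = 0); x and y along its sides.
- tray_small_round: Shallow plain wooden tray, fixed to the counter, round, recess 62 mm across inside, 70 mm outside. Floor 4 mm thick, rim 12 mm high overall and 4 mm thick. Origin: centre of its underside, on the counter top (z = 0).
- shaker_mid (a point): Glass pepper shaker with a steel top, 38 mm across and 70 mm high, standing loose among the rest; a bystander, to be left alone. Origin at its centre, half-way up.
- spoons: Ring of four aluminium measuring spoons lying loose and flat, fanned out, about 125 by 110 mm and 10 mm high; a bystander, to be left alone. Origin on the counter at the middle of the fan; the ring lies at about x = -60 mm and the bowls point to +x.
Mind the look-alikes: they are no part of the job. What is shaped like the part that bears canister_mid but yellow is not meant.

How it is judged:
By the outcome, as a careful person would: the job done as asked, in the order asked, and still so for the second after the job is handed in, with the robot touching nothing.
It also fails if it takes over 96 s, if anything falls off the work surface, if the arm or the gripper's body presses on something with over 40 N, if the wrist force passes 120 N, or if a joint passes its speed limit or range.

## Robot

A 7-joint arm with a two-finger parallel gripper is mounted at the origin on the work surface. World frame = base frame: x ahead of the robot, y to its left, z up, the work surface at z = 0. Lengths are in m, angles in rad, forces in N, time in s.
With the tool pointing down it reaches from about 0.35 to 0.9 m from the base axis. Payload 7.2 kg.
Tool frame: the origin (TCP) lies midway between the tips of the shut fingers; the grasp point (between the pads) lies 19 mm behind it; z points along the fingers, y is the direction in which the jaws open and shut (so a half turn about z gives the same grasp; the last joint's range is limited). The gripper opens to 88 mm and grips with 3 to 60 N. Pads are 20 mm wide; open, the fingers measure 115 mm over their backs; the gripper's body (75 mm by 178 mm) begins 61 mm behind the grasp point.
Start: joints at [1.075, 0.411, -0.013, 1.596, 0.006, 1.134, -0.082], TCP at [0.259, -0.569, 0.223] pointing down, gripper open.
Joint ranges: [-2.95, 2.95], [-0.29, 1.99], [-1.47, 1.44], [0.14, 2.54], [-1.03, 4.17], [0.13, 1.85], [-2.86, 2.86]. Speed limits (rad/s): [2.39, 2.39, 3.01, 3.01, 3.14, 3.14, 3.14].

## Interface

Orientations are given as a rotation vector (axis times angle).
In Python, from workcell import get_state, vision, workorder gives the robot as it stands.
- The arm moves only by the tool servo_tool, never from a script. Its argument "plan" is a list of rows, each an object of numbers: "x", "y", "z": the shift along the tool's x, y, z in m; "spin": the turn about the tool's z in degrees; "grip": the finger opening in m, from 0 to 0.0878. In form: [{"x": .., "y": .., "z": .., "spin": .., "grip": ..}, ...]. A call has 1 to 20 rows; each row is the pose to reach, as a shift and turn from the pose commanded when the call began, along the tool's axes at that moment; what a row does not reach only later rows make up. A row lasts 1/8 s, in which the tool goes at most 62.5 mm and 10.7 degrees, less where a joint would pass 70% of its speed; a pose out of reach is approached as far as the arm can. A call with a gripper value outside its range is refused whole. The fingers move at their own pace and stop on an object; "grip_force" is the grip in N (left out, the last holds). Time passes only in rows, so rows that repeat a pose let the fingers close. It gives the time, the measured TCP pose, the force and the opening at its end, in the units of the state.
- get_state(): the state, without advancing time (a new reading comes with each control period).
- vision.read_camera(name): name is "side" or "top" or "wrist"; returns the picture (420x560x3 uint8, blue, green, red); there is no depth.
- vision.camera_info(name): a dict with "K" (3x3 intrinsics, pixels), "extrinsics" (4x4, takes a point from camera to world coordinates); the wrist camera has in their place "hand_eye" (4x4, takes a point from camera to tool coordinates, whose origin is the TCP and whose axes are the flange's). Camera axes: x right, y up, looking along -z (the intrinsics and any distortion apply to the point x, -y, -z); pixel columns grow to the right and rows downward; lengths in m; the calibration is good to about 2 mm. A picture is of the moment at which its call begins: read the wrist's pose just before it. camera_info takes no time and is no camera call.
- workorder.close_job(): hands the job in, once; it reports no verdict.
Trained networks look in the newest picture that a camera, given by its name, has taken for a name from the list of things; names that differ only in an ending like _2 or _b are one class to them, and where a whole thing is asked for, a point or a joint stands for the part that bears it (a point fixed in the world has none). Each returns a list of dicts, best first, with "p" (0 to 1); they miss things now and then, are a little off and sometimes report something else, mostly with a low value. They report only what shows in the picture. A call takes as long as a camera call. They do not tell look-alikes from the thing itself.
- vision.spot_in(camera, thing): "at" ([x, y, z] in m, in world coordinates, good to about 4 mm: the middle of the surface that is visible of it).
- vision.regions_of(camera, thing): "mask" (420x560 bool, what is visible of it).
The state is a dict: "t": time; "joint_pos": joint angles; "qd": joint speeds; "tau": joint torques, N m; "eef_pos": TCP position; "orientation": TCP orientation; "contact_force": force on the tool from outside, world axes, zero at the start; "ft_torque": the same for the moment, N m; "grip_width": opening from 0.0 (shut) to 1.0 (fully open).
Only numpy, scipy, OpenCV 4.12 (cv2) and the standard library are available. Lean on these libraries where they do the work, as an engineer would, in place of code of your own. Each camera call takes 0.05 s, during which the arm holds its last target.

## Working session

There is one attempt and no reset: what is moved stays moved. The work goes in short steps, Python scripts to look and compute and a tool call to move; the robot and the scene stay as the last step left them, time stands still between calls to the robot, and variables do not carry over. Pictures are saved under pics/ and viewed, and the job is handed in when it is done.

Besides the shell and the picture viewer there is one more tool, called after "Request:" as name([rows], argument=value, ...), one row to a line, values as JSON. servo_tool: Moves the arm, as the interface text tells. Its arguments: {"type":"object","properties":{"plan":{"type":"array"},"grip_force":{"type":"number"}},"required":["plan"]}

```bash
mkdir -p pics; ls; python3 - <<'E'
from workcell import get_state, vision, workorder
import cv2,numpy as np
np.set_printoptions(precision=4,suppress=True)
s=get_state();print(s)
for n in ["top","side"]:
    im=vision.read_camera(n);cv2.imwrite(f"pics/{n}0.png",im)
    c=vision.camera_info(n);print(n,c)
print(vision.camera_info("wrist"))
for t in ["canister_mid","tub_mid","tin_mid","crock_mid","tray_large_round","tray_oblong","tray_square","tray_small_round","shaker_mid","spoons"]:
    print(t,[(np.round(d["at"],3).tolist(),round(d["p"],2)) for d in vision.spot_in("top",t)])
print(get_state()["t"])
E
```

```text
pics
{'t': 0.0, 'joint_pos': array([ 1.0748,  0.4119, -0.0127,  1.5971,  0.0056,  1.1343, -0.0822]), 'qd': array([ 0.0011, -0.0018,  0.0015,  0.0001, -0.0004,  0.001 , -0.0004]), 'tau': array([  0.0017, -58.7956,   0.6427, -29.1079,  -0.0537,   0.0184,
         0.0002]), 'eef_pos': array([ 0.259 , -0.5682,  0.2218]), 'orientation': array([-3.0685, -0.6665,  0.0007]), 'contact_force': array([-0.4226,  1.1158,  0.2244]), 'ft_torque': array([ 0.0246,  0.0329, -0.0148]), 'grip_width': 1.002397751479287}
top {'K': array([[516.1833,   0.    , 282.5412],
       [  0.    , 516.1833, 212.8589],
       [  0.    ,   0.    ,   1.    ]]), 'extrinsics': array([[ 0.0101,  0.9919, -0.1268,  0.3337],
       [-0.9996,  0.0068, -0.0265, -0.0122],
       [-0.0255,  0.127 ,  0.9916,  1.282 ],
       [ 0.    ,  0.    ,  0.    ,  1.    ]])}
side {'K': array([[385.7304,   0.    , 275.3529],
       [  0.    , 385.7304, 212.922 ],
       [  0.    ,   0.    ,   1.    ]]), 'extrinsics': array([[-0.9727,  0.1225, -0.1973,  0.2997],
       [-0.2316, -0.571 ,  0.7876,  0.7717],
       [-0.0162,  0.8118,  0.5837,  
[... 306 characters left out ...]
 , -0.9552, -0.1604],
       [ 0.    ,  0.    ,  0.    ,  1.    ]])}
canister_mid [([0.606, 0.094, 0.101], 0.87), ([0.349, -0.021, 0.106], 0.86), ([0.346, 0.247, 0.103], 0.84), ([0.452, 0.094, 0.057], 0.31)]
tub_mid [([0.453, 0.092, 0.058], 0.59)]
tin_mid [([0.448, 0.238, 0.087], 0.67)]
crock_mid [([0.458, -0.393, 0.05], 0.57)]
tray_large_round [([0.453, -0.394, 0.051], 0.68), ([0.611, -0.091, 0.004], 0.64)]
tray_oblong [([0.607, 0.29, 0.004], 0.63)]
tray_square [([0.461, -0.081, -0.003], 0.86), ([0.606, -0.274, 0.067], 0.64)]
tray_small_round [([0.453, -0.249, 0.003], 0.76)]
shaker_mid [([0.602, -0.273, 0.067], 0.74)]
spoons [([0.436, 0.421, 0.007], 0.79), ([0.447, 0.239, 0.088], 0.64)]
0.6
```

View pics/top0.png

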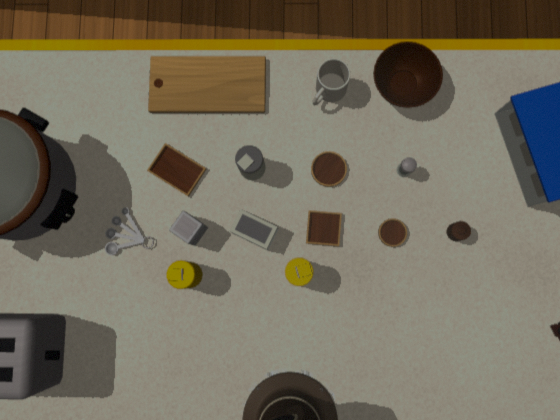

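View pics/side0.png

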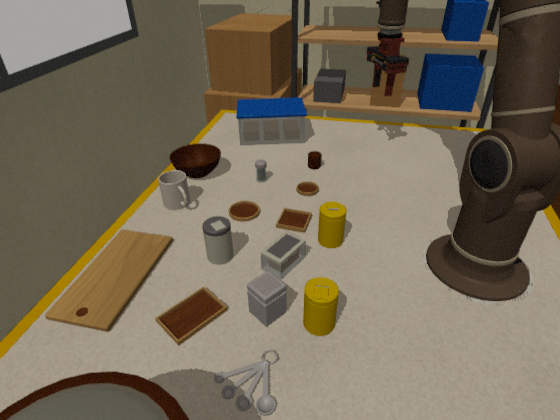

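```bash
cat > h.py <<'E'
from workcell import get_state, vision, workorder
import cv2,numpy as np
from scipy.spatial.transform import Rotation as R
np.set_printoptions(precision=4,suppress=True)
def cam(n,s=None):
    c=vision.camera_info(n)
    if n!="wrist": return c["K"],np.array(c["extrinsics"])
    s=s or get_state(); T=np.eye(4);T[:3,:3]=R.from_rotvec(s["orientation"]).as_matrix();T[:3,3]=s["eef_pos"]
    return c["K"],T@c["hand_eye"]
def toplane(uv,z,K,E):
    uv=np.atleast_2d(uv).astype(float)
    d=np.c_[(uv[:,0]-K[0,2])/K[0,0],-(uv[:,1]-K[1,2])/K[1,1],-np.ones(len(uv))]@E[:3,:3].T
    o=E[:3,3]; k=(z-o[2])/d[:,2]
    return o+d*k[:,None]
def topix(p,K,E):
    p=(np.atleast_2d(p)-E[:3,3])@E[:3,:3]
    return np.c_[K[0,0]*p[:,0]/-p[:,2]+K[0,2],K[1,1]*-p[:,1]/-p[:,2]+K[1,2]]
# rectified ortho view of plane z, px_per_m, centred at (cx,cy), half size hs; image: right=+x? rows: up=+x, left=+y
def ortho(im,z,cx,cy,hs,n,K,E):
    c=np.array([[cx+hs,cy+hs,z],[cx+hs,cy-hs,z],[cx-hs,cy-hs,z],[cx-hs,cy+hs,z]])
    H=cv2.getPerspectiveTransform(np.float32([[0,0],[n,0],[n,n],[0,n]]),topix(c,K,E).astype(np.float32))
    return cv2.warpPerspective(im,np.linalg.inv(H),(n,n),flags=cv2.INTER_CUBIC)
E
python3 - <<'E'
from h import *
im=vision.read_camera("top");K,E=cam("top")
L=[("canister",.606,.094,.105),("tub",.453,.092,.055),("tin",.448,.238,.085),("crock",.456,-.393,.055),
("Lround",.611,-.091,.012),("obl",.607,.29,.012),("sq",.461,-.081,.012),("Sround",.453,-.249,.012)]
tiles=[]
for n,x,y,z in L:
    o=ortho(im,z,x,y,.08,198,K,E); cv2.putText(o,n,(3,12),0,.4,(0,0,255),1)
    for k in range(0,198,25): cv2.line(o,(k,195),(k,198),(0,255,0),1)
    cv2.drawMarker(o,(99,99),(0,255,0),0,8)
    tiles.append(o)
cv2.imwrite("pics/tiles.png",np.vstack([np.hstack(tiles[:4]),np.hstack(tiles[4:])]))
for t in ["tub_mid","tin_mid","tray_oblong","tray_square","tray_large_round","tray_small_round","crock_mid"]:
    for d in vision.regions_of("top",t)[:2]:
        z=.012 if "tray" in t else {"tub":.055,"tin":.085,"cro":.055}[t[:3]]
        v,u=np.nonzero(d["mask"]); P=toplane(np.c_[u,v],z,K,E)[:,:2]
        (c,s,a)=cv2.minAreaRect(P.astype(np.float32)*1000)
        print(t,round(d["p"],2),"mean",P.mean(0),"rect",np.round(c),np.round(s),round(a,1))
print(get_state()["t"])
E
```

```text
tub_mid 0.96 mean [0.4526 0.0894] rect [453.  89.] [103.  63.] 66.6
tin_mid 0.97 mean [0.4498 0.2403] rect [449. 240.] [73. 60.] 57.1
tray_oblong 0.88 mean [0.6053 0.2902] rect [605. 290.] [131.  89.] 59.3
tray_square 0.79 mean [ 0.4612 -0.0792] rect [461. -79.] [82. 83.] 85.3
tray_square 0.19 mean [0.4427 0.4192] rect [444. 430.] [102. 101.] 30.4
tray_large_round 0.61 mean [ 0.6094 -0.0919] rect [609. -92.] [89. 88.] 0.2
tray_small_round 0.7 mean [ 0.451  -0.2482] rect [ 451. -249.] [68. 69.] 26.9
crock_mid 0.85 mean [ 0.4521 -0.3958] rect [ 453. -395.] [48. 57.] 0.5
1.0
```

View pics/tiles.png

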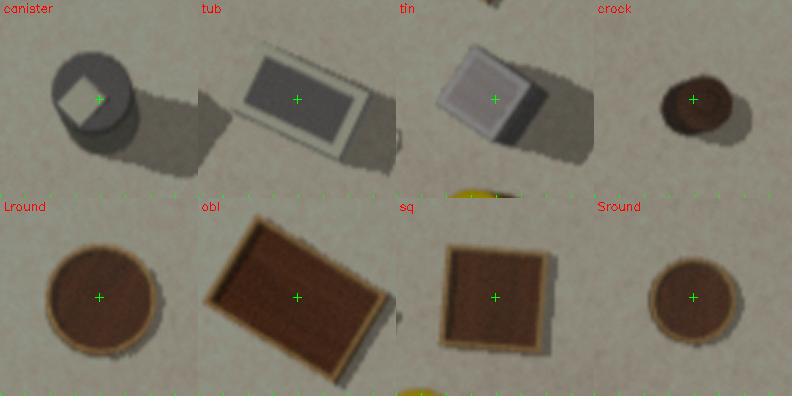

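```bash
cat >> h.py <<'E'
def shift(x,y,z,yaw):
    s=get_state();M=R.from_rotvec(s["orientation"]);t=M.inv().apply(np.array([x,y,z])-s["eef_pos"])
    X=M.as_matrix()[:,0];cy=np.degrees(np.arctan2(X[1],X[0]))
    print("t",s["t"],"tcp",s["eef_pos"],"yaw",round(cy,2),"tilt",M.as_matrix()[:,2],"shift mm",t*1000,"spin",round(-((yaw-cy+180)%360-180),2),"j",s["joint_pos"])
E
python3 -c "
from h import *
shift(.612,.098,.23,65)"
```

```text
t 1.0 tcp [ 0.2593 -0.5687  0.2227] yaw 24.51 tilt [-0.     -0.0001 -1.    ] shift mm [ 597.535  -460.2921   -7.3796] spin -40.49 j [ 1.0748  0.4111 -0.0127  1.5962  0.0056  1.1343 -0.0822]
```

Request:
servo_tool([
  {"x":0.5975,"y":-0.46,"z":-0.007,"spin":-40.5,"grip":0.0878},
  {"x":0.5975,"y":-0.46,"z":-0.007,"spin":-40.5,"grip":0.0878},
  {"x":0.5975,"y":-0.46,"z":-0.007,"spin":-40.5,"grip":0.0878},
  {"x":0.5975,"y":-0.46,"z":-0.007,"spin":-40.5,"grip":0.0878},
  {"x":0.5975,"y":-0.46,"z":-0.007,"spin":-40.5,"grip":0.0878},
  {"x":0.5975,"y":-0.46,"z":-0.007,"spin":-40.5,"grip":0.0878},
  {"x":0.5975,"y":-0.46,"z":-0.007,"spin":-40.5,"grip":0.0878},
  {"x":0.5975,"y":-0.46,"z":-0.007,"spin":-40.5,"grip":0.0878},
  {"x":0.5975,"y":-0.46,"z":-0.007,"spin":-40.5,"grip":0.0878},
  {"x":0.5975,"y":-0.46,"z":-0.007,"spin":-40.5,"grip":0.0878},
  {"x":0.5975,"y":-0.46,"z":-0.007,"spin":-40.5,"grip":0.0878},
  {"x":0.5975,"y":-0.46,"z":-0.007,"spin":-40.5,"grip":0.0878},
  {"x":0.5975,"y":-0.46,"z":-0.007,"spin":-40.5,"grip":0.0878},
  {"x":0.5975,"y":-0.46,"z":-0.007,"spin":-40.5,"grip":0.0878},
  {"x":0.5975,"y":-0.46,"z":-0.007,"spin":-40.5,"grip":0.0878},
])

```text
t: 2.88
eef_pos: [0.6119, 0.0955, 0.2297]
orientation: [2.651, 1.684, -0.001]
contact_force: [0.8, 0.3, -0.2]
grip_width: 1.001
```

```bash
cat >> h.py <<'E'
def look(name,x,y,z,hs=.08,yaw=None,shape=None):
    s=get_state();im=vision.read_camera("wrist");K,E=cam("wrist",s)
    o=ortho(im,z,x,y,hs,400,K,E);cv2.drawMarker(o,(200,200),(0,255,0),0,14)
    k=400/(2*hs)
    if shape is not None:
        if np.isscalar(shape): cv2.circle(o,(200,200),int(shape/2*k),(0,255,255),1)
        else:
            c,sn=np.cos(np.radians(yaw)),np.sin(np.radians(yaw))
            P=[(a*shape[0]/2*c-b*shape[1]/2*sn,a*shape[0]/2*sn+b*shape[1]/2*c) for a,b in((1,1),(1,-1),(-1,-1),(-1,1))]
            cv2.polylines(o,[np.int32([[200-q[1]*k,200-q[0]*k] for q in P])],True,(0,255,255),1)
    cv2.imwrite(f"pics/{name}.png",np.hstack([cv2.resize(im,(400,300)),np.zeros((300,4,3),np.uint8)]+[cv2.resize(o,(300,300))]) if 0 else np.hstack([cv2.copyMakeBorder(cv2.resize(im,(400,300)),0,100,0,0,0),o]))
E
python3 - <<'E'
from h import *
shift(.612,.098,.056,65)
look("can1",.612,.099,.105,shape=.066)
E
```

```text
t 2.875 tcp [0.6119 0.0955 0.2297] yaw 64.87 tilt [-0.0001 -0.0013 -1.    ] shift mm [  2.504   -1.0182 173.6591] spin -0.13 j [ 0.1118  0.4416 -0.4821  1.5771  0.2175  1.1769 -0.8535]
```

View pics/can1.png

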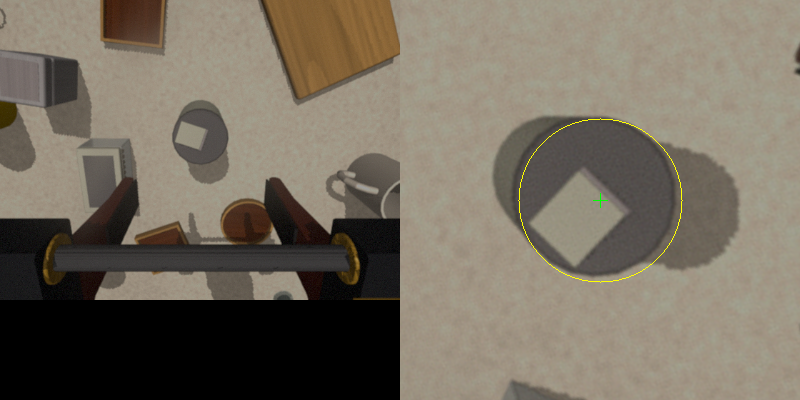

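```bash
python3 -c "
from h import *
for i in range(3): shift(.613,.100,.056,65)"
```

```text
t 2.925 tcp [0.6119 0.0956 0.2298] yaw 64.86 tilt [ 0.0001 -0.0011 -1.    ] shift mm [  4.6398  -1.0157 173.8141] spin -0.14 j [ 0.112   0.4414 -0.4823  1.577   0.2174  1.1769 -0.8535]
t 2.925 tcp [0.6119 0.0956 0.2298] yaw 64.86 tilt [ 0.0001 -0.0011 -1.    ] shift mm [  4.6398  -1.0157 173.8141] spin -0.14 j [ 0.112   0.4414 -0.4823  1.577   0.2174  1.1769 -0.8535]
t 2.925 tcp [0.6119 0.0956 0.2298] yaw 64.86 tilt [ 0.0001 -0.0011 -1.    ] shift mm [  4.6398  -1.0157 173.8141] spin -0.14 j [ 0.112   0.4414 -0.4823  1.577   0.2174  1.1769 -0.8535]
```

Request:
servo_tool([
  {"x":0.0045,"y":-0.001,"z":0.06,"spin":0,"grip":0.0878},
  {"x":0.0045,"y":-0.001,"z":0.11,"spin":0,"grip":0.0878},
  {"x":0.0045,"y":-0.001,"z":0.15,"spin":0,"grip":0.0878},
  {"x":0.0045,"y":-0.001,"z":0.174,"spin":0,"grip":0.0878},
  {"x":0.0045,"y":-0.001,"z":0.174,"spin":0,"grip":0.0878},
  {"x":0.0045,"y":-0.001,"z":0.174,"spin":0,"grip":0.05},
  {"x":0.0045,"y":-0.001,"z":0.174,"spin":0,"grip":0.05},
  {"x":0.0045,"y":-0.001,"z":0.174,"spin":0,"grip":0.05},
  {"x":0.0045,"y":-0.001,"z":0.174,"spin":0,"grip":0.05},
], grip_force=25)

```text
t: 4.05
eef_pos: [0.6139, 0.1022, 0.057]
orientation: [2.649, 1.687, 0.003]
contact_force: [-1.5, -1.3, 6.8]
grip_width: 0.749
```

```bash
python3 -c "
from h import *
shift(.609,-.092,.18,65)"
```

```text
t 4.05 tcp [0.6139 0.1022 0.057 ] yaw 65.0 tilt [ 0.002  -0.0001 -1.    ] shift mm [-177.9986   77.9077 -122.9591] spin 0.0 j [ 0.0598  0.6243 -0.4278  1.7314  0.328   0.8553 -0.95  ]
```

Request:
servo_tool([
  {"x":0,"y":0,"z":-0.03,"spin":0,"grip":0.05},
  {"x":0,"y":0,"z":-0.06,"spin":0,"grip":0.05},
  {"x":-0.04,"y":0.0175,"z":-0.06,"spin":0,"grip":0.05},
  {"x":-0.085,"y":0.037,"z":-0.06,"spin":0,"grip":0.05},
  {"x":-0.13,"y":0.057,"z":-0.06,"spin":0,"grip":0.05},
  {"x":-0.165,"y":0.072,"z":-0.06,"spin":0,"grip":0.05},
  {"x":-0.178,"y":0.078,"z":-0.06,"spin":0,"grip":0.05},
  {"x":-0.178,"y":0.078,"z":-0.05,"spin":0,"grip":0.05},
  {"x":-0.178,"y":0.078,"z":-0.03,"spin":0,"grip":0.05},
  {"x":-0.178,"y":0.078,"z":-0.03,"spin":0,"grip":0.05},
])

```text
t: 5.3
eef_pos: [0.6069, -0.0898, 0.083]
orientation: [-2.644, -1.69, 0.005]
contact_force: [-0.4, 0.1, -1.7]
grip_width: 0.749
```

```bash
python3 - <<'E'
from h import *
shift(.609,-.092,.061,65)
look("can2",.609,-.092,.012,shape=.09)
E
```

```text
t 5.3 tcp [ 0.6069 -0.0898  0.083 ] yaw 65.17 tilt [-0.0044  0.0014 -1.    ] shift mm [-1.1142  2.8859 21.9811] spin 0.17 j [ 0.3707  0.5796 -0.422   1.7325  0.2897  0.896  -0.6071]
```

View pics/can2.png

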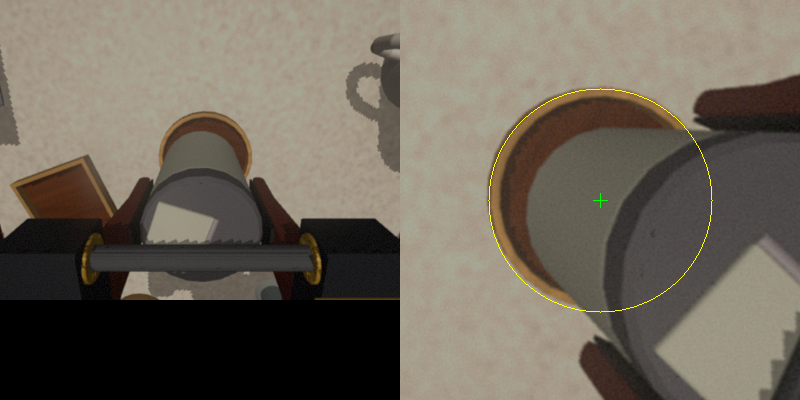

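Request:
servo_tool([
  {"x":-0.001,"y":0.003,"z":0.01,"spin":0,"grip":0.05},
  {"x":-0.001,"y":0.003,"z":0.018,"spin":0,"grip":0.05},
  {"x":-0.001,"y":0.003,"z":0.022,"spin":0,"grip":0.05},
  {"x":-0.001,"y":0.003,"z":0.022,"spin":0,"grip":0.05},
  {"x":-0.001,"y":0.003,"z":0.022,"spin":0,"grip":0.0878},
  {"x":-0.001,"y":0.003,"z":0.022,"spin":0,"grip":0.0878},
  {"x":-0.001,"y":0.003,"z":0.022,"spin":0,"grip":0.0878},
  {"x":-0.001,"y":0.003,"z":-0.01,"spin":0,"grip":0.0878},
  {"x":-0.001,"y":0.003,"z":-0.06,"spin":0,"grip":0.0878},
  {"x":-0.001,"y":0.003,"z":-0.12,"spin":0,"grip":0.0878},
  {"x":-0.001,"y":0.003,"z":-0.12,"spin":0,"grip":0.0878},
])

```text
t: 6.72
eef_pos: [0.6138, -0.0941, 0.2113]
orientation: [2.644, 1.685, 0.011]
contact_force: [1.0, 0.8, -1.0]
grip_width: 1.0
```

```bash
python3 - <<'E'
from h import *
shift(.453,.090,.20,65.5)
look("can3",.609,-.092,.012,shape=.09)
E
```

```text
t 6.725 tcp [ 0.6138 -0.0941  0.2113] yaw 65.0 tilt [ 0.0094 -0.0013 -1.    ] shift mm [  98.8616 -223.6491    9.5436] spin -0.5 j [ 0.4054  0.4503 -0.4607  1.6053  0.2175  1.1273 -0.5438]
```

View pics/can3.png

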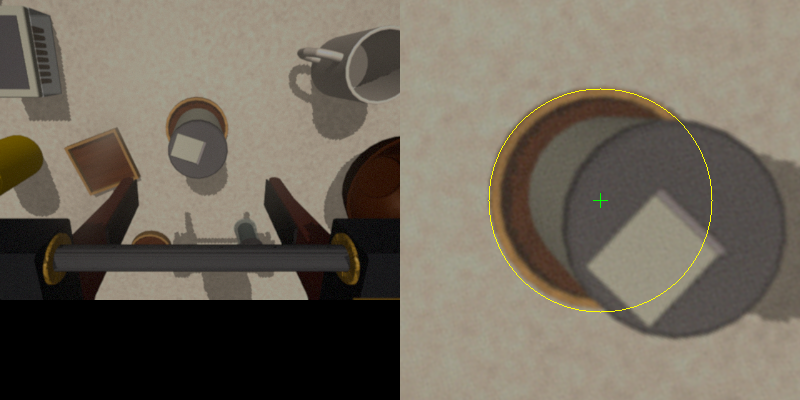

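Request:
servo_tool([
  {"x":0.099,"y":-0.2235,"z":0.01,"spin":-0.5,"grip":0.0878},
  {"x":0.099,"y":-0.2235,"z":0.01,"spin":-0.5,"grip":0.0878},
  {"x":0.099,"y":-0.2235,"z":0.01,"spin":-0.5,"grip":0.0878},
  {"x":0.099,"y":-0.2235,"z":0.01,"spin":-0.5,"grip":0.0878},
  {"x":0.099,"y":-0.2235,"z":0.01,"spin":-0.5,"grip":0.0878},
  {"x":0.099,"y":-0.2235,"z":0.01,"spin":-0.5,"grip":0.0878},
  {"x":0.099,"y":-0.2235,"z":0.01,"spin":-0.5,"grip":0.0878},
])

```text
t: 7.65
eef_pos: [0.4507, 0.0888, 0.1952]
orientation: [-2.644, -1.697, 0.001]
contact_force: [1.3, 0.2, -0.3]
grip_width: 0.997
```

```bash
python3 - <<'E'
from h import *
look("tub1",.453,.090,.055,yaw=65.5,shape=(.1,.06))
shift(.453,.090,.024,65.5)
E
```

```text
t 7.7 tcp [0.4507 0.0888 0.1952] yaw 65.39 tilt [-0.0007  0.0001 -1.    ] shift mm [  2.0398   1.7229 171.1779] spin -0.11 j [ 0.221   0.2098 -0.5901  1.984   0.1389  0.9876 -0.8654]
```

View pics/tub1.png

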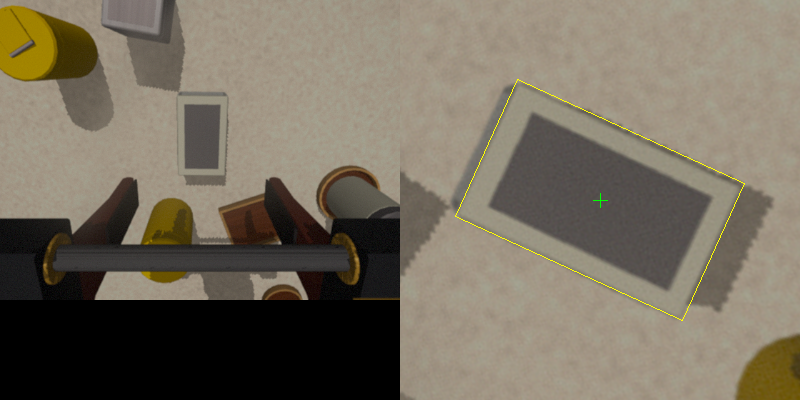

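Request:
servo_tool([
  {"x":0.002,"y":0.0015,"z":0.06,"spin":0,"grip":0.0878},
  {"x":0.002,"y":0.0015,"z":0.11,"spin":0,"grip":0.0878},
  {"x":0.002,"y":0.0015,"z":0.15,"spin":0,"grip":0.0878},
  {"x":0.002,"y":0.0015,"z":0.168,"spin":0,"grip":0.0878},
  {"x":0.002,"y":0.0015,"z":0.171,"spin":0,"grip":0.0878},
  {"x":0.002,"y":0.0015,"z":0.171,"spin":0,"grip":0.045},
  {"x":0.002,"y":0.0015,"z":0.171,"spin":0,"grip":0.045},
  {"x":0.002,"y":0.0015,"z":0.171,"spin":0,"grip":0.045},
  {"x":0.002,"y":0.0015,"z":0.171,"spin":0,"grip":0.045},
  {"x":0.002,"y":0.0015,"z":0.171,"spin":0,"grip":0.045},
], grip_force=25)

```text
t: 8.95
eef_pos: [0.4529, 0.0911, 0.0254]
orientation: [2.642, 1.699, 0.002]
contact_force: [-1.9, -0.6, 6.9]
grip_width: 0.685
```

```bash
python3 -c "
from h import *
shift(.605,.29,.055,59.3)"
```

```text
t 8.95 tcp [0.4529 0.0911 0.0254] yaw 65.5 tilt [ 0.0013 -0.0002 -1.    ] shift mm [244.0762  55.9943 -29.4764] spin 6.2 j [ 0.09    0.4748 -0.483   2.1354  0.3796  0.6121 -1.0894]
```

Request:
servo_tool([
  {"x":0,"y":0,"z":-0.05,"spin":0,"grip":0.045},
  {"x":0,"y":0,"z":-0.11,"spin":0,"grip":0.045},
  {"x":0.04,"y":0.009,"z":-0.11,"spin":2,"grip":0.045},
  {"x":0.09,"y":0.021,"z":-0.11,"spin":4,"grip":0.045},
  {"x":0.14,"y":0.032,"z":-0.11,"spin":6,"grip":0.045},
  {"x":0.19,"y":0.044,"z":-0.11,"spin":6.2,"grip":0.045},
  {"x":0.225,"y":0.052,"z":-0.11,"spin":6.2,"grip":0.045},
  {"x":0.244,"y":0.056,"z":-0.1,"spin":6.2,"grip":0.045},
  {"x":0.244,"y":0.056,"z":-0.06,"spin":6.2,"grip":0.045},
  {"x":0.244,"y":0.056,"z":-0.03,"spin":6.2,"grip":0.045},
  {"x":0.244,"y":0.056,"z":-0.03,"spin":6.2,"grip":0.045},
])

```text
t: 10.32
eef_pos: [0.6024, 0.2887, 0.0518]
orientation: [-2.73, -1.555, 0.009]
contact_force: [-0.0, -0.2, -1.3]
grip_width: 0.68
```

```bash
python3 - <<'E'
from h import *
look("tub2",.605,.29,.012,yaw=59.3,shape=(.124,.084),hs=.1)
shift(.605,.29,.029,59.3)
E
```

```text
t 10.375 tcp [0.6037 0.2896 0.0539] yaw 59.32 tilt [-0.0022 -0.001  -1.    ] shift mm [ 1.0837  0.9673 24.8711] spin 0.02 j [-0.1984  0.7095 -0.4858  1.5987  0.3877  0.9333 -1.3541]
```

View pics/tub2.png

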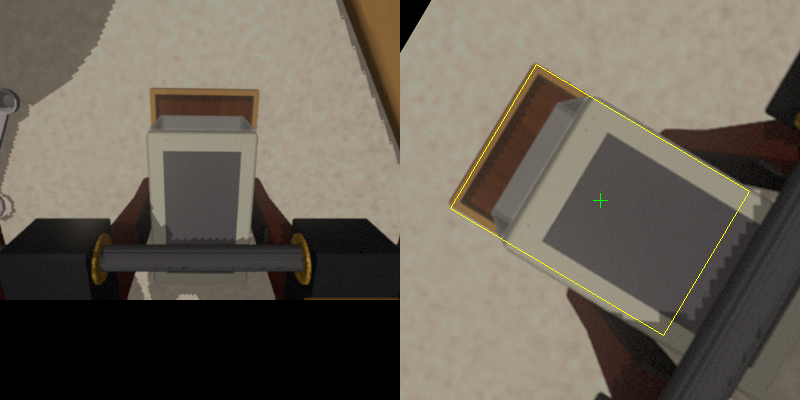

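Request:
servo_tool([
  {"x":0.001,"y":0.001,"z":0.012,"spin":0,"grip":0.045},
  {"x":0.001,"y":0.001,"z":0.02,"spin":0,"grip":0.045},
  {"x":0.001,"y":0.001,"z":0.025,"spin":0,"grip":0.045},
  {"x":0.001,"y":0.001,"z":0.025,"spin":0,"grip":0.045},
  {"x":0.001,"y":0.001,"z":0.025,"spin":0,"grip":0.0878},
  {"x":0.001,"y":0.001,"z":0.025,"spin":0,"grip":0.0878},
  {"x":0.001,"y":0.001,"z":0.025,"spin":0,"grip":0.0878},
  {"x":0.001,"y":0.001,"z":-0.01,"spin":0,"grip":0.0878},
  {"x":0.001,"y":0.001,"z":-0.06,"spin":0,"grip":0.0878},
  {"x":0.001,"y":0.001,"z":-0.12,"spin":0,"grip":0.0878},
  {"x":0.001,"y":0.001,"z":-0.14,"spin":0,"grip":0.0878},
  {"x":0.001,"y":0.001,"z":-0.14,"spin":0,"grip":0.0878},
])

```text
t: 11.88
eef_pos: [0.6064, 0.2906, 0.196]
orientation: [2.73, 1.554, 0.004]
contact_force: [0.2, 0.5, -0.9]
grip_width: 0.998
```

```bash
python3 - <<'E'
from h import *
look("tub3",.605,.29,.012,yaw=59.3,shape=(.124,.084),hs=.1)
shift(.453,.247,.21,55)
E
```

```text
t 11.925 tcp [0.6056 0.29   0.194 ] yaw 59.3 tilt [-0.0001 -0.0005 -1.    ] shift mm [-114.8922 -109.3158  -15.9499] spin 4.3 j [-0.1683  0.5724 -0.5364  1.4773  0.305   1.176  -1.2882]
```

View pics/tub3.png

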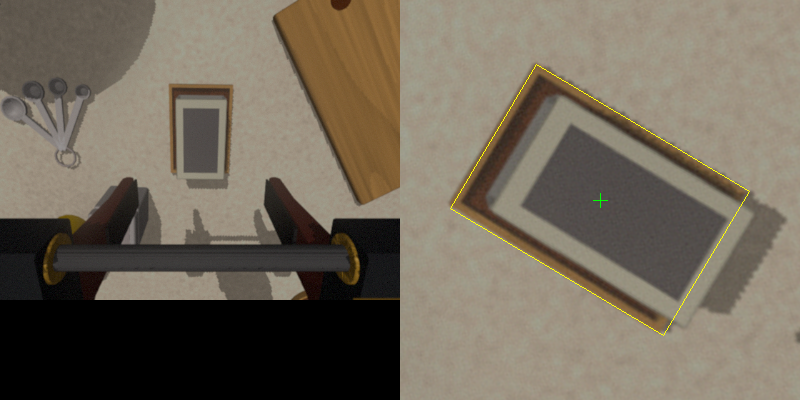

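Request:
servo_tool([
  {"x":-0.115,"y":-0.1095,"z":-0.016,"spin":4.3,"grip":0.0878},
  {"x":-0.115,"y":-0.1095,"z":-0.016,"spin":4.3,"grip":0.0878},
  {"x":-0.115,"y":-0.1095,"z":-0.016,"spin":4.3,"grip":0.0878},
  {"x":-0.115,"y":-0.1095,"z":-0.016,"spin":4.3,"grip":0.0878},
  {"x":-0.115,"y":-0.1095,"z":-0.016,"spin":4.3,"grip":0.0878},
  {"x":-0.115,"y":-0.1095,"z":-0.016,"spin":4.3,"grip":0.0878},
])

```text
t: 12.68
eef_pos: [0.4536, 0.2473, 0.2097]
orientation: [-2.786, -1.45, 0.002]
contact_force: [-0.0, 0.4, 0.5]
grip_width: 1.001
```

```bash
python3 - <<'E'
from h import *
look("tin1",.453,.247,.085,yaw=55,shape=(.058,.058),hs=.06)
shift(.453,.247,.045,55)
E
```

```text
t 12.725 tcp [0.4535 0.2473 0.2098] yaw 54.98 tilt [-0.0013  0.0001 -1.    ] shift mm [ -0.4513  -0.0285 164.7614] spin -0.02 j [-0.1003  0.2997 -0.5983  1.8411  0.1908  1.0594 -1.3832]
```

View pics/tin1.png

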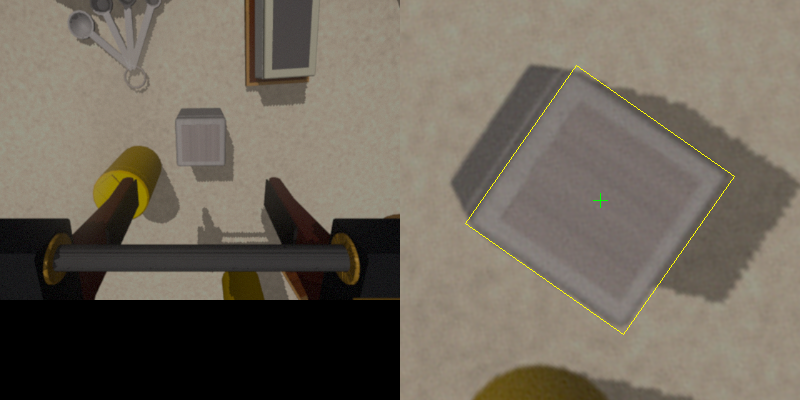

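Request:
servo_tool([
  {"x":0,"y":0,"z":0.06,"spin":0,"grip":0.0878},
  {"x":0,"y":0,"z":0.11,"spin":0,"grip":0.0878},
  {"x":0,"y":0,"z":0.15,"spin":0,"grip":0.0878},
  {"x":0,"y":0,"z":0.165,"spin":0,"grip":0.0878},
  {"x":0,"y":0,"z":0.165,"spin":0,"grip":0.0878},
  {"x":0,"y":0,"z":0.165,"spin":0,"grip":0.045},
  {"x":0,"y":0,"z":0.165,"spin":0,"grip":0.045},
  {"x":0,"y":0,"z":0.165,"spin":0,"grip":0.045},
  {"x":0,"y":0,"z":0.165,"spin":0,"grip":0.045},
  {"x":0,"y":0,"z":0.165,"spin":0,"grip":0.045},
], grip_force=25)

```text
t: 13.98
eef_pos: [0.4534, 0.2475, 0.0464]
orientation: [2.786, 1.451, 0.002]
contact_force: [-0.4, -0.2, 6.6]
grip_width: 0.659
```

```bash
python3 -c "
from h import *
shift(.461,-.079,.15,86)"
```

```text
t 13.975 tcp [0.4534 0.2475 0.0464] yaw 55.01 tilt [ 0.0012  0.0003 -1.    ] shift mm [-263.0207  193.58   -103.6475] spin -30.99 j [-0.1934  0.5129 -0.5109  1.9953  0.3716  0.7234 -1.5424]
```

Request:
servo_tool([
  {"x":0,"y":0,"z":-0.05,"spin":0,"grip":0.045},
  {"x":0,"y":0,"z":-0.11,"spin":0,"grip":0.045},
  {"x":-0.025,"y":0.018,"z":-0.13,"spin":-5,"grip":0.045},
  {"x":-0.065,"y":0.048,"z":-0.13,"spin":-10,"grip":0.045},
  {"x":-0.11,"y":0.081,"z":-0.13,"spin":-16,"grip":0.045},
  {"x":-0.155,"y":0.114,"z":-0.13,"spin":-22,"grip":0.045},
  {"x":-0.2,"y":0.147,"z":-0.13,"spin":-28,"grip":0.045},
  {"x":-0.24,"y":0.177,"z":-0.13,"spin":-31,"grip":0.045},
  {"x":-0.263,"y":0.1935,"z":-0.13,"spin":-31,"grip":0.045},
  {"x":-0.263,"y":0.1935,"z":-0.1,"spin":-31,"grip":0.045},
  {"x":-0.263,"y":0.1935,"z":-0.06,"spin":-31,"grip":0.045},
  {"x":-0.263,"y":0.1935,"z":-0.03,"spin":-31,"grip":0.045},
  {"x":-0.263,"y":0.1935,"z":-0.03,"spin":-31,"grip":0.045},
])

```text
t: 15.6
eef_pos: [0.4586, -0.0788, 0.0739]
orientation: [-2.294, -2.14, 0.004]
contact_force: [0.7, -0.5, -1.2]
grip_width: 0.656
```

```bash
python3 - <<'E'
from h import *
look("tin2",.461,-.079,.012,yaw=86,shape=(.082,.082),hs=.08)
shift(.461,-.079,.050,86)
E
```

```text
t 15.65 tcp [ 0.4599 -0.0788  0.0753] yaw 86.04 tilt [-0.0023  0.0007 -1.    ] shift mm [-0.1022  1.1771 25.2632] spin 0.04 j [ 0.4912  0.3948 -0.5145  2.0895  0.2877  0.7273 -0.2769]
```

View pics/tin2.png

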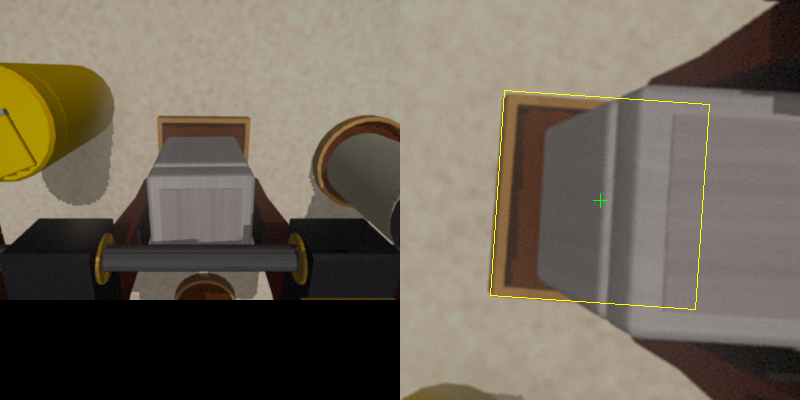

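Request:
servo_tool([
  {"x":0,"y":0.0005,"z":0.012,"spin":0,"grip":0.045},
  {"x":0,"y":0.0005,"z":0.02,"spin":0,"grip":0.045},
  {"x":0,"y":0.0005,"z":0.0255,"spin":0,"grip":0.045},
  {"x":0,"y":0.0005,"z":0.0255,"spin":0,"grip":0.045},
  {"x":0,"y":0.0005,"z":0.0255,"spin":0,"grip":0.0878},
  {"x":0,"y":0.0005,"z":0.0255,"spin":0,"grip":0.0878},
  {"x":0,"y":0.0005,"z":0.0255,"spin":0,"grip":0.0878},
  {"x":0,"y":0.0005,"z":-0.01,"spin":0,"grip":0.0878},
  {"x":0,"y":0.0005,"z":-0.06,"spin":0,"grip":0.0878},
  {"x":0,"y":0.0005,"z":-0.12,"spin":0,"grip":0.0878},
  {"x":0,"y":0.0005,"z":-0.14,"spin":0,"grip":0.0878},
  {"x":0,"y":0.0005,"z":-0.14,"spin":0,"grip":0.0878},
])

```text
t: 17.15
eef_pos: [0.462, -0.0794, 0.2171]
orientation: [2.296, 2.14, 0.003]
contact_force: [-0.6, 0.5, 0.1]
grip_width: 1.001
```

```bash
python3 - <<'E'
from h import *
look("tin3",.461,-.079,.012,yaw=86,shape=(.082,.082),hs=.08)
shift(.452,-.400,.19,86)
E
```

```text
t 17.2 tcp [ 0.4612 -0.0794  0.2156] yaw 85.99 tilt [ 0.0009 -0.0007 -1.    ] shift mm [-320.4225   13.2556   25.8672] spin -0.01 j [ 0.585   0.1995 -0.587   1.9414  0.1287  1.0362 -0.1286]
```

View pics/tin3.png

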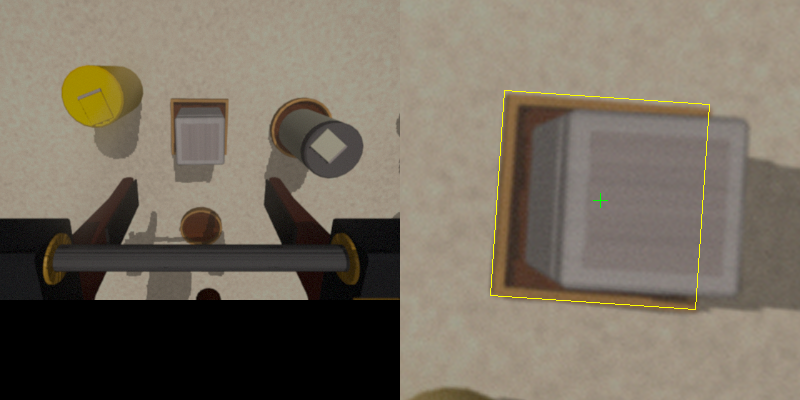

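Request:
servo_tool([
  {"x":-0.3205,"y":0.013,"z":0.02,"spin":0,"grip":0.0878},
  {"x":-0.3205,"y":0.013,"z":0.02,"spin":0,"grip":0.0878},
  {"x":-0.3205,"y":0.013,"z":0.02,"spin":0,"grip":0.0878},
  {"x":-0.3205,"y":0.013,"z":0.02,"spin":0,"grip":0.0878},
  {"x":-0.3205,"y":0.013,"z":0.02,"spin":0,"grip":0.0878},
  {"x":-0.3205,"y":0.013,"z":0.02,"spin":0,"grip":0.0878},
  {"x":-0.3205,"y":0.013,"z":0.02,"spin":0,"grip":0.0878},
  {"x":-0.3205,"y":0.013,"z":0.02,"spin":0,"grip":0.0878},
  {"x":-0.3205,"y":0.013,"z":0.02,"spin":0,"grip":0.0878},
])

```text
t: 18.32
eef_pos: [0.4525, -0.3981, 0.1959]
orientation: [2.295, 2.145, 0.0]
contact_force: [-0.7, 0.0, 1.2]
grip_width: 0.997
```

```bash
python3 - <<'E'
from h import *
look("cr1",.452,-.400,.055,shape=.046,hs=.06)
shift(.452,-.400,.024,86)
E
```

```text
t 18.375 tcp [ 0.4524 -0.3985  0.196 ] yaw 86.13 tilt [ 0.0004 -0.0002 -1.    ] shift mm [ -1.522   -0.3889 171.9956] spin 0.13 j [ 0.9354  0.4291 -0.3975  1.6639  0.1832  1.085   0.417 ]
```

View pics/cr1.png

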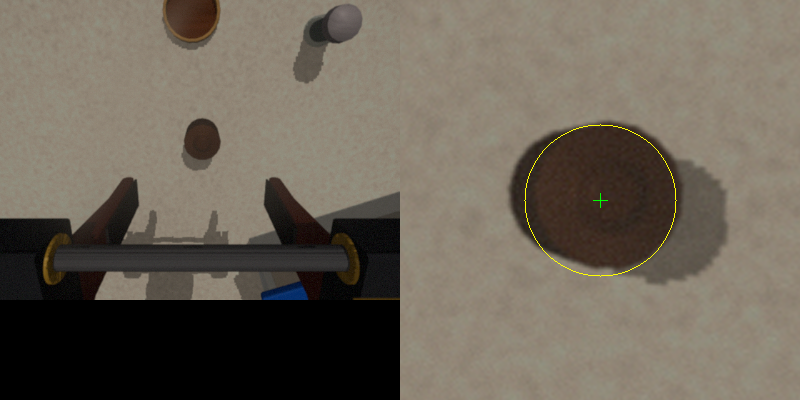

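Request:
servo_tool([
  {"x":-0.0015,"y":0.001,"z":0.06,"spin":0,"grip":0.0878},
  {"x":-0.0015,"y":0.001,"z":0.11,"spin":0,"grip":0.0878},
  {"x":-0.0015,"y":0.001,"z":0.15,"spin":0,"grip":0.0878},
  {"x":-0.0015,"y":0.001,"z":0.169,"spin":0,"grip":0.0878},
  {"x":-0.0015,"y":0.001,"z":0.172,"spin":0,"grip":0.0878},
  {"x":-0.0015,"y":0.001,"z":0.172,"spin":0,"grip":0.035},
  {"x":-0.0015,"y":0.001,"z":0.172,"spin":0,"grip":0.035},
  {"x":-0.0015,"y":0.001,"z":0.172,"spin":0,"grip":0.035},
  {"x":-0.0015,"y":0.001,"z":0.172,"spin":0,"grip":0.035},
  {"x":-0.0015,"y":0.001,"z":0.172,"spin":0,"grip":0.035},
  {"x":-0.0015,"y":0.001,"z":0.172,"spin":0,"grip":0.035},
], grip_force=25)

```text
t: 19.75
eef_pos: [0.453, -0.4015, 0.024]
orientation: [2.297, 2.142, 0.0]
contact_force: [-0.2, 0.2, 4.4]
grip_width: 0.523
```

```bash
python3 -c "
from h import *
shift(.452,-.249,.055,86)"
```

```text
t 19.75 tcp [ 0.453  -0.4015  0.024 ] yaw 86.01 tilt [ 0.0005 -0.0005 -1.    ] shift mm [152.0779 -11.5792 -31.0402] spin 0.01 j [ 0.8903  0.6332 -0.3388  1.7951  0.2892  0.7615  0.3319]
```

Request:
servo_tool([
  {"x":0,"y":0,"z":-0.03,"spin":0,"grip":0.035},
  {"x":0,"y":0,"z":-0.05,"spin":0,"grip":0.035},
  {"x":0.03,"y":-0.002,"z":-0.05,"spin":0,"grip":0.035},
  {"x":0.075,"y":-0.006,"z":-0.05,"spin":0,"grip":0.035},
  {"x":0.12,"y":-0.009,"z":-0.05,"spin":0,"grip":0.035},
  {"x":0.145,"y":-0.011,"z":-0.05,"spin":0,"grip":0.035},
  {"x":0.152,"y":-0.0115,"z":-0.04,"spin":0,"grip":0.035},
  {"x":0.152,"y":-0.0115,"z":-0.03,"spin":0,"grip":0.035},
  {"x":0.152,"y":-0.0115,"z":-0.03,"spin":0,"grip":0.035},
])

```text
t: 20.88
eef_pos: [0.4509, -0.25, 0.0523]
orientation: [-2.298, -2.14, 0.002]
contact_force: [0.3, -0.3, -1.1]
grip_width: 0.524
```

```bash
python3 - <<'E'
from h import *
look("cr2",.452,-.249,.012,shape=.070,hs=.06)
shift(.452,-.249,.028,86)
E
```

```text
t 20.925 tcp [ 0.4512 -0.25    0.0528] yaw 85.92 tilt [-0.0013  0.0004 -1.    ] shift mm [ 1.0161  0.7124 24.8038] spin -0.08 j [ 0.7173  0.4797 -0.3868  1.9974  0.269   0.7147  0.0938]
```

View pics/cr2.png

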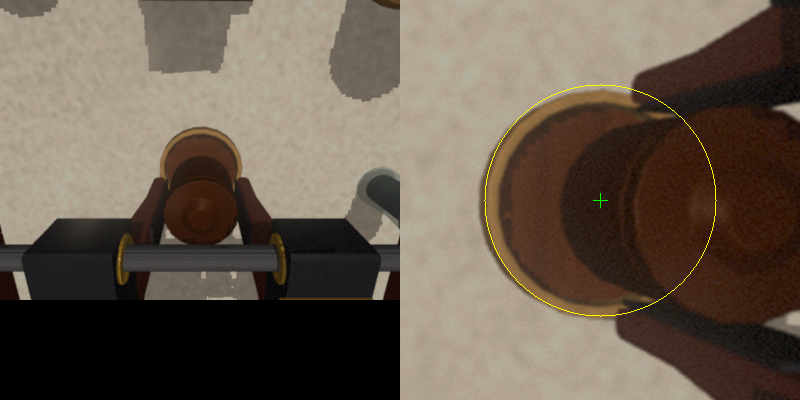

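Request:
servo_tool([
  {"x":0.001,"y":0,"z":0.012,"spin":0,"grip":0.035},
  {"x":0.001,"y":0,"z":0.02,"spin":0,"grip":0.035},
  {"x":0.001,"y":0,"z":0.025,"spin":0,"grip":0.035},
  {"x":0.001,"y":0,"z":0.025,"spin":0,"grip":0.035},
  {"x":0.001,"y":0,"z":0.025,"spin":0,"grip":0.0878},
  {"x":0.001,"y":0,"z":0.025,"spin":0,"grip":0.0878},
  {"x":0.001,"y":0,"z":0.025,"spin":0,"grip":0.0878},
  {"x":0.001,"y":0,"z":0.025,"spin":0,"grip":0.0878},
  {"x":0.001,"y":0,"z":-0.01,"spin":0,"grip":0.0878},
  {"x":0.001,"y":0,"z":-0.06,"spin":0,"grip":0.0878},
  {"x":0.001,"y":0,"z":-0.12,"spin":0,"grip":0.0878},
  {"x":0.001,"y":0,"z":-0.18,"spin":0,"grip":0.0878},
  {"x":0.001,"y":0,"z":-0.2,"spin":0,"grip":0.0878},
  {"x":0.001,"y":0,"z":-0.2,"spin":0,"grip":0.0878},
])

```text
t: 22.68
eef_pos: [0.4526, -0.2483, 0.2552]
orientation: [2.295, 2.14, 0.001]
contact_force: [-0.6, 0.1, -0.8]
grip_width: 1.001
```

```bash
python3 - <<'E'
from h import *
look("cr3",.452,-.249,.012,shape=.070,hs=.06)
shift(.26,-.57,.24,24.5)
E
```

```text
t 22.725 tcp [ 0.4518 -0.248   0.2536] yaw 86.0 tilt [ 0.0005 -0.0007 -1.    ] shift mm [-334.5952 -168.8781   13.6959] spin 61.5 j [ 0.797   0.2326 -0.4608  1.7941  0.1136  1.1401  0.2297]
```

View pics/cr3.png

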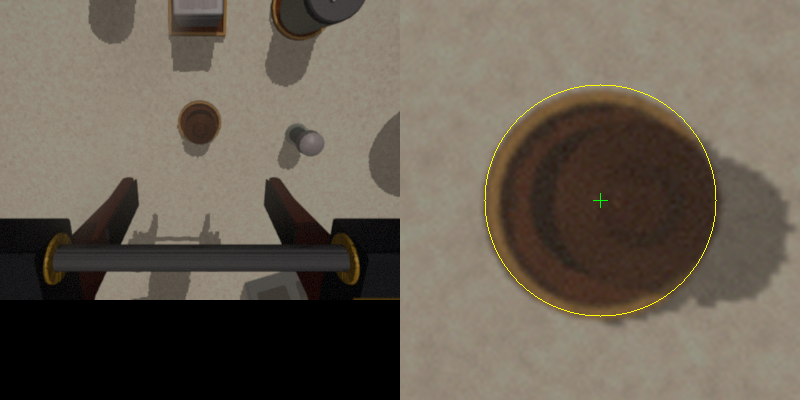

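Crock seated. I'll move the arm back towards its start pose for a clear final check.

Request:
servo_tool([
  {"x":-0.33,"y":-0.17,"z":0,"spin":30,"grip":0.0878},
  {"x":-0.33,"y":-0.17,"z":0,"spin":30,"grip":0.0878},
  {"x":-0.33,"y":-0.17,"z":0,"spin":30,"grip":0.0878},
  {"x":-0.33,"y":-0.17,"z":0,"spin":30,"grip":0.0878},
  {"x":-0.33,"y":-0.17,"z":0,"spin":30,"grip":0.0878},
  {"x":-0.33,"y":-0.17,"z":0,"spin":30,"grip":0.0878},
  {"x":-0.33,"y":-0.17,"z":0,"spin":30,"grip":0.0878},
  {"x":-0.33,"y":-0.17,"z":0,"spin":30,"grip":0.0878},
  {"x":-0.33,"y":-0.17,"z":0,"spin":30,"grip":0.0878},
  {"x":-0.33,"y":-0.17,"z":0,"spin":30,"grip":0.0878},
])

```text
t: 23.98
eef_pos: [0.2605, -0.5643, 0.2537]
orientation: [2.772, 1.478, 0.0]
contact_force: [-0.0, -1.0, 0.8]
grip_width: 0.996
```

```bash
python3 - <<'E'
from h import *
im=vision.read_camera("top");K,E=cam("top");sd=vision.read_camera("side");K2,E2=cam("side")
L=[("canister",.609,-.092,.109),("tub",.605,.29,.059),("tin",.4605,-.079,.089),("crock",.4515,-.249,.059)]
t=[]
for n,x,y,z in L:
    r=[]
    for zz in (z,.012):
        o=ortho(im,zz,x,y,.08,198,K,E);cv2.drawMarker(o,(99,99),(0,255,0),0,8);r.append(o)
    t.append(np.vstack(r))
cv2.imwrite("pics/fin.png",np.hstack(t))
cv2.imwrite("pics/finside.png",cv2.resize(sd[140:350,130:410],None,fx=2.8,fy=2.8,interpolation=cv2.INTER_CUBIC))
for th in ["shaker_mid","spoons"]: print(th,[(np.round(d["at"],3).tolist(),round(d["p"],2)) for d in vision.spot_in("top",th)][:2])
print(get_state()["t"])
E
```

```text
shaker_mid [([0.602, -0.276, 0.067], 0.81), ([0.44, -0.066, 0.001], 0.74)]
spoons [([0.433, 0.419, 0.004], 0.6)]
24.175
```

View pics/fin.png

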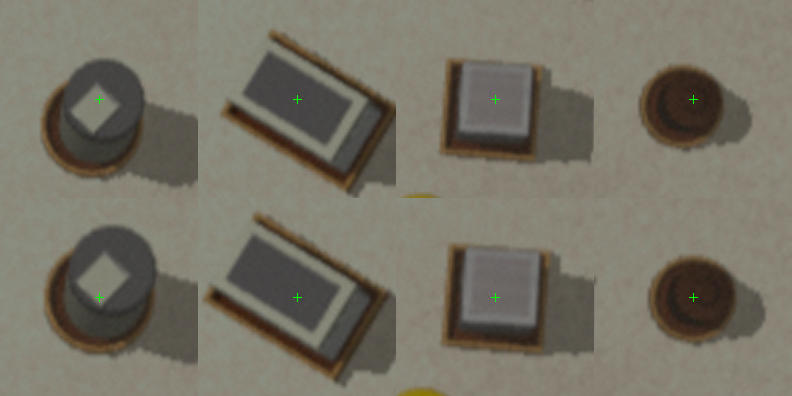

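View pics/finside.png

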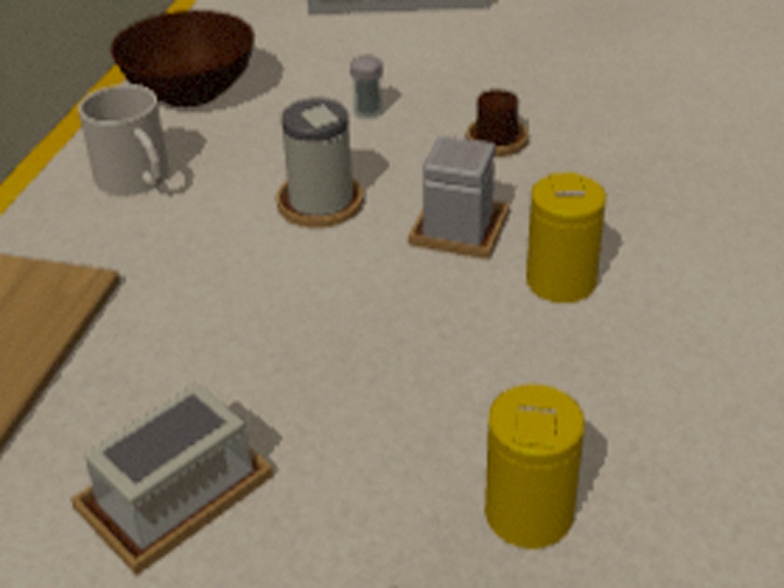

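```bash
python3 - <<'E'
from h import *
s=dict(eef_pos=np.array([.6056,.29,.194]),orientation=np.array([2.73,1.554,.004]))
K,E=cam("wrist",s)
P=toplane(np.array([(176,98),(225,97),(226,179),(177,179)])*1.4,.059,K,E);print(P,P.mean(0))
print(np.linalg.norm(P-np.roll(P,1,0),axis=1))
E
```

```text
[[0.6072 0.3469 0.059 ]
 [0.6554 0.3197 0.059 ]
 [0.6077 0.2313 0.059 ]
 [0.5554 0.2624 0.059 ]] [0.6064 0.2901 0.059 ]
[0.0992 0.0553 0.1004 0.0608]
```

```bash
python3 -c "
from h import *
print(workorder.close_job(), get_state()['t'])"
```

```text
the job is handed in; nothing more can be done
the job is handed in; nothing more can be done
```

All four things are back in their matching trays, upright and let go, and the job was handed in at about 24 s of the 96 s allowed. I put them back in the order you listed: sugar canister in the large round tray, cracker tub in the oblong one, tea tin in the square one, and salt crock in the small round one. The white canister with the grey lid was the one moved; the two yellow look-alikes were not touched.

- **Placing:** The final top and side pictures show each thing inside its own rim and standing straight.
- **Force and speed:** The tool force readings at the end of each move stayed under 7 N. I did not record force or joint speed during the moves.
- **Bystanders:** The last readings put the shaker and the spoons within about 3 mm of where they started, which is inside the 4 mm accuracy of those readings.
- **Disagreements:** The top camera showed the canister and the tub about 4–5 mm off their tray centres; both trays leave 8 mm on each side. The wrist camera put the tub within about 1.5 mm of centre. I did not check the canister a second time.
- **False reading:** The last top-camera search for the shaker also gave a second, false hit near the square tray, which I ignored.

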